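# Set the mended chair slat up under a weight

## Robot

A 6-joint arm with a two-finger parallel gripper is mounted at the origin on the work surface. World frame = base frame: x ahead of the robot, y to its left, z up, the work surface at z = 0. Lengths are in m, angles in rad, forces in N, time in s.
With the tool pointing down it reaches from about 0.25 to 0.775 m from the base axis. Payload 4 kg.
Tool frame: the origin (TCP) lies on the centre line of the jaws, within the pads' length; the fingertips stand ahead of it and the grasp point (between the pads) lies 8 mm behind it (finger_overhang is the z of the fingertips in the tool frame, in m); z points along the fingers, y is the line along which they close (so a half turn about z gives the same grasp; the last joint's range is limited). The gripper opens to 85 mm and grips with 20 to 120 N. Pads are 22 mm wide; open, the fingers measure 114 mm over their backs; the gripper's body (76 mm by 85 mm) begins 54 mm behind the grasp point. The pads swing forward as they close: fully open they stand 13 mm farther back than shut.
Start: joints at [1.123, 0.087, 1.371, -0, 1.684, -0.103], TCP at [0.186, 0.518, 0.242] pointing down, gripper open.
Joint ranges: [-3.1, 3.1], [-0.76, 2.03], [0.27, 2.55], [-1.08, 4.22], [0.17, 2.65], [-2.57, 2.57]. Speed limits (rad/s): [2.79, 2.79, 3.14, 3.14, 3.14, 3.14].

## Interface

Orientations are given as a rotation vector (axis times angle).
In Python, from bench import read_state, get_image, get_calibration, hand_in, finger_overhang gives the robot as it stands.
- The arm moves only by the tool arm_command, never from a script. Its argument "deltas" is a list of rows, each a list of 3 entries, a list of its own where there are three numbers: the closure, from 0 (fully open) to 1 (shut), then the shift along the world's x, y, z scaled (see below), then the turn about the world's z scaled (see below). In form: [[gripper, [x, y, z], yaw], ...]. A call has 1 to 12 rows; each row shifts and turns the commanded pose from where the row before left it; what a row does not reach is not made up. The controller multiplies each number of a shift by 120 mm and each number of a turn by pi/4 rad. A row lasts 1/10 s, in which the tool goes at most 50 mm and 8.59 degrees, less where a joint would pass 70% of its speed; a pose out of reach is approached as far as the arm can. A call with a number of a shift or a turn outside -1 to 1 is refused whole. A call with a gripper value outside its range is refused whole. The fingers move at their own pace and stop on an object; "grip_force" is the grip in N (left out, the last holds). Time passes only in rows, so rows that do not move let the fingers close. It gives the time, the measured TCP pose, the force, the opening and the grip force at its end, in the units of the state.
- read_state(): the state, without advancing time (a new reading comes with each control period).
- get_image(name): name is "scene" or "top"; returns the picture (480x640x3 uint8, red, green, blue); there is no depth.
- get_calibration(name): a dict with "camera_matrix" (3x3 intrinsics, pixels), "rvec" (rotation vector, rad) and "tvec" (3), from world to camera coordinates, as OpenCV has them. Camera axes: x right, y down, z forward; pixel columns grow to the right and rows downward; lengths in m; the calibration is good to about 2 mm. A picture is of the moment at which its call begins. get_calibration takes no time and is no camera call.
- hand_in(): hands the job in; it is judged then, once.
The state is a dict: "clock": time; "joint_pos": joint angles; "qvel": joint speeds; "effort": joint torques, N m; "position": TCP position; "ee_rot": TCP orientation; "wrist_force": force on the tool from outside, world axes, zero at the start; "torque": the same for the moment, N m; "finger_gap": finger opening in m; "finger_force": force on a finger pad.
Only numpy, scipy, OpenCV 4.12 (cv2) and the standard library are available. Lean on these libraries where they do the work, as an engineer would, in place of code of your own. Each camera call takes 0.05 s, during which the arm holds its last target. There are 200 camera calls.

## Task

Set the mended chair slat up under its weight: stand the low square block in the middle of the thick plate and the tall round post in the middle of the thin plate, so that their tops are level, then lay the slat flat across both, crossing each over its middle and overhanging about equally at the two ends. Then lay the plywood pad on the middle of the slat, over the mended joint and with its long side along the slat, and finally stand the steel weight upright on the middle of the pad. Leave the glue bottle, the tape roll and the pencil pot where they are.

Things in the scene. Friction and masses are not known exactly. Their poses are not given: they have to be found in the camera images.
- thick_plate: square dark-wood plate 80 x 80 mm, 20 mm thick, screwed to the bench (does not move). Origin: centre of its underside, at bench height; top 20 mm above. x, y along its sides, z up. It is the smaller and thicker of the two plates; the plates lie side by side 165 to 195 mm apart centre to centre, roughly along y, either one on the left
- thin_plate: square dark-wood plate 110 x 110 mm, 8 mm thick, screwed to the bench (does not move). Origin: centre of its underside, at bench height; top 8 mm above. x, y along its sides, z up
- low_block: square block of pale wood, 56 x 56 mm in plan, 40 mm high, about 85 g, loose, standing on the bench. Origin: centre of its underside; x, y along its sides, z up
- tall_post: round turned wooden post, 42 mm diameter, 52 mm high, about 50 g, loose, standing on the bench. Origin: centre of its underside, z up
- slat: brown wooden chair slat with round ends, lying flat on the bench: 280 mm long along its own y, 36 mm wide along its x, 12 mm thick, 70 to 110 g, with a dark slanting line (the mended joint) across its middle. Origin: centre of its underside, z up
- caul: loose pale plywood pad (pressing pad), a flat rectangular piece 70 mm along its own x, 50 mm along its y, 15 mm thick, about 35 g. Origin: centre of its underside, z up
- weight: dark steel weight, 0.48 to 0.75 kg: round body 52 mm diameter and 36 mm high, then a neck of 18 mm diameter and a knob of 26 mm diameter whose straight side runs from 50 to 64 mm above the underside (flat top at 66 mm). Origin: centre of its underside, z up. Can be lifted by the knob
- glue_bottle: bystander: upright white plastic glue bottle, 54 mm diameter, 140 mm high, orange cap. Origin: centre of its underside. Leave alone
- tape_roll: bystander: paper tape roll lying flat, 90 mm outside diameter, 24 mm high. Origin: centre of its underside. Leave alone
- pencil_pot: bystander: black pot, 72 mm diameter, 85 mm high, with pencils reaching 155 mm above the bench. Origin: centre of its underside. Leave alone
Things that resemble listed ones, but are neither listed nor needed, are in the scene too. What is shaped like the weight but blue or yellow is not meant.

How it is judged:
By the outcome, as a careful person would: the job done as asked, in the order asked, and still so for the second after the job is handed in, with the robot touching nothing.
It also fails if it takes over 128 s, if anything falls off the work surface, if the arm or the gripper's body presses on something with over 40 N, if the wrist force passes 120 N, or if a joint passes its speed limit or range.

## Working session

There is one attempt and no reset: what is moved stays moved. The work goes in short steps, Python scripts to look and compute and a tool call to move; the robot and the scene stay as the last step left them, time stands still between calls to the robot, and variables do not carry over. Pictures are saved under pics/ and viewed, at most 14 in all, crops included, and the job is handed in when it is done.

Besides the shell and the picture viewer there is one more tool, called after "Request:" as name([rows], argument=value, ...), one row to a line, values as JSON. arm_command: Moves the arm, as the interface text tells. Its arguments: {"type":"object","properties":{"deltas":{"type":"array","items":{"type":"array"}},"grip_force":{"type":"number"}},"required":["deltas"]}

```bash
ls; mkdir -p pics
python3 - <<'E'
from bench import *
import cv2
for n in("scene","top"):
    im=get_image(n); cv2.imwrite(f"pics/{n}0.png",im[...,::-1]); c=get_calibration(n); print(n,c)
print(finger_overhang, read_state())
E
```

```text
pics
scene {'camera_matrix': array([[556.56667003,   0.        , 320.94841443],
       [  0.        , 556.56667003, 237.21198975],
       [  0.        ,   0.        ,   1.        ]]), 'rvec': array([ 1.92795071,  1.08626981, -0.57544977]), 'tvec': array([-0.29520043, -0.20827617,  1.96270941])}
top {'camera_matrix': array([[469.86209049,   0.        , 315.91253862],
       [  0.        , 469.86209049, 237.53537392],
       [  0.        ,   0.        ,   1.        ]]), 'rvec': array([ 2.16124755, -2.16830715,  0.12691995]), 'tvec': array([0.02672804, 0.54453368, 1.37844483])}
0.011 {'clock': 0.1, 'joint_pos': array([ 1.12290932e+00,  8.78766373e-02,  1.37215636e+00,  2.59101520e-05,
        1.68358288e+00, -1.03125572e-01]), 'qvel': array([ 0.00049082, -0.00237608, -0.00205321, -0.00144101,  0.00028534,
        0.00050569]), 'effort': array([ 2.08060730e-03, -3.53017223e+01, -3.14217603e+01, -1.07043800e-04,
        7.96080683e-03, -4.64208836e-05]), 'position': array([0.18570416, 0.51723585, 0.24123158]), 'ee_rot': array([-5.38768555e-01, -3.09446442e+00,  3.04665939e-03]), 'wrist_force': array([0.45552981, 0.54152792, 0.67489597]), 'torque': array([-0.05047253,  0.04411614, -0.00292814]), 'finger_force': 0.0, 'finger_gap': 0.08513594529387153}
```

View pics/top0.png

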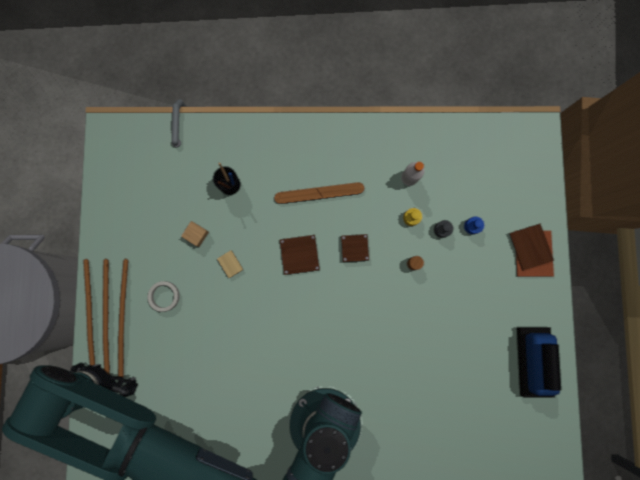

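View pics/scene0.png

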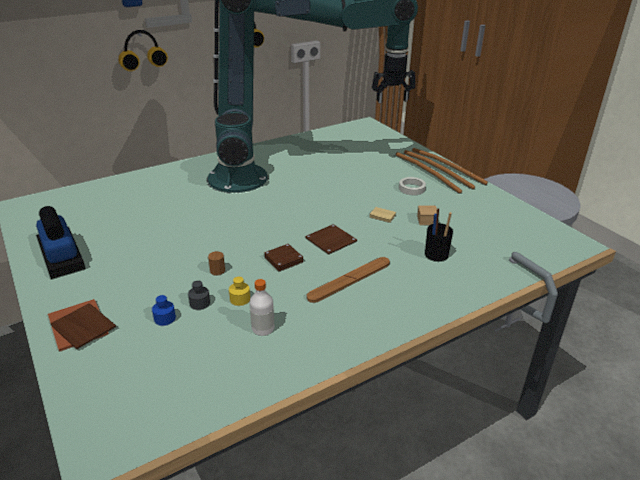

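```bash
cat > h.py <<'E'
import numpy as np, cv2
from bench import *
def cal(n):
    c=get_calibration(n); K=np.array(c["camera_matrix"]);R=cv2.Rodrigues(np.array(c["rvec"]))[0];t=np.array(c["tvec"]);return K,R,t
def cast(n,uv,z):
    K,R,t=cal(n); uv=np.atleast_2d(uv).astype(float)
    d=np.c_[uv,np.ones(len(uv))]@np.linalg.inv(K).T@R; C=-R.T@t
    return C+d*((z-C[2])/d[:,2])[:,None]
def proj(n,P):
    K,R,t=cal(n); q=(np.atleast_2d(P)@R.T+t)@K.T; return q[:,:2]/q[:,2:]
def fg(im,roi,thr=None):
    # subpixel: upscale x4, mask by Lab a* vs bench
    x0,y0,x1,y1=roi; c=cv2.resize(im[y0:y1,x0:x1],None,fx=4,fy=4,interpolation=cv2.INTER_CUBIC)
    a=cv2.cvtColor(c,cv2.COLOR_RGB2LAB)[...,1]
    if thr is None: thr,_=cv2.threshold(a,0,255,cv2.THRESH_BINARY+cv2.THRESH_OTSU)
    m=(a>thr).astype(np.uint8)
    cs,_=cv2.findContours(m,cv2.RETR_EXTERNAL,cv2.CHAIN_APPROX_NONE)
    k=max(cs,key=cv2.contourArea)[:,0,:]
    return (k+0.5)/4-0.5+[x0,y0], thr
def rect(P):  # centre,size,angle of min-area rect in mm plane
    (c,s,a)=cv2.minAreaRect((P[:,:2]*1000).astype(np.float32)); return np.round(c,1),np.round(s,1),round(a,1)
E
cat > m.py <<'E'
from h import *
T=get_image("top");S=get_image("scene")
O=dict(thick=((334,228,376,270),.02),thin=((274,228,326,280),.008),block=((176,216,214,254),.04),post=((400,248,430,280),.052),
 slat=((266,176,372,210),.012),caul=((212,246,250,282),.015),weight=((430,214,458,244),.036))
OS=dict(thick=((262,238,306,272),.02),thin=((302,220,360,256),.008),block=((412,200,440,226),.04),post=((202,246,232,278),.052),
 slat=((300,254,396,304),.012),caul=((366,204,400,224),.015),weight=((184,278,213,312),.036))
for k in O:
    for n,im,o in(("top",T,O),("scene",S,OS)):
        c,t=fg(im,o[k][0]); print(k,n,t,*rect(cast(n,c,o[k][1])))
def tile(im,O,f):
    L=[cv2.resize(im[r[1]:r[3],r[0]:r[2]],(200,200),interpolation=cv2.INTER_CUBIC) for r,_ in O.values()]
    L.append(L[0]*0); return np.vstack([np.hstack(L[:4]),np.hstack(L[4:])])
cv2.imwrite("pics/tt.png",tile(T,O,0)[...,::-1]);
E
python3 m.py
```

```text
thick top 128.0 [514.4 -91.3] [79.6 79.7] 3.1
thick scene 127.0 [528.9 -98.6] [99.9 90.3] 2.6
thin top 128.0 [495.8  76.3] [108.8 108.5] 7.6
thin scene 127.0 [502.6  72.1] [115.3 114. ] 7.3
block top 126.0 [555.9 387.2] [63.9 57.8] 57.8
block scene 125.0 [585.6 368. ] [ 65.4 122.5] 50.0
post top 128.0 [ 467.3 -266. ] [39.8 48.8] 9.2
post scene 127.0 [ 502.  -282.4] [ 41.  107.5] 70.7
slat top 129.0 [685.6  15.3] [ 37.  278.4] 7.2
slat scene 127.0 [694.4  10.5] [ 46.6 285.2] 7.1
caul top 124.0 [467.3 285.4] [71.  52.6] 31.5
caul scene 122.0 [479.9 277. ] [76.7 70.7] 31.1
weight top 123.0 [ 569.1 -355.5] [48.7 60.7] 23.7
weight scene 121.0 [ 583.1 -363.5] [ 52.9 115.5] 74.1
```

View pics/tt.png

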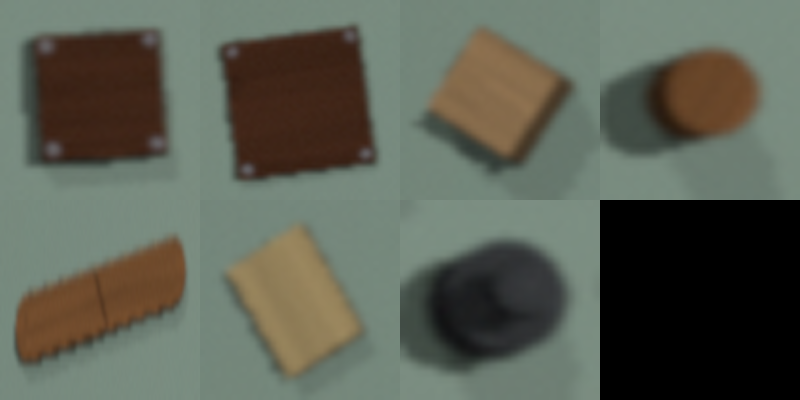

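Seen: thick plate (355,249), thin plate (300,254), block (194,235), post (416,264), slat with its dark joint (319,193), caul (231,263), dark weight (443,229). Sides of tall items show, so I correct for that now.

```bash
cat > c.py <<'E'
from h import *
K,R,t=cal("top");C=(-R.T@t)*1000;print("cam",C.round())
O=dict(thick=((334,228,376,270),20),thin=((274,228,326,280),8),block=((176,216,214,254),40),post=((400,248,430,280),52),
 slat=((266,176,372,210),12),caul=((212,246,250,282),15),weight=((430,214,458,244),36))
T=get_image("top")
for k,(r,h) in O.items():
    m,s,a=rect(cast("top",fg(T,r)[0],h/1000)); f=h/2/C[2]
    p=(m-C[:2]*f)/(1-f); print(k,p.round(1),s,a,"thickness smear",((C[:2]-p)*2*f).round(1))
E
python3 c.py
python3 - <<'E'
import sys; sys.path.insert(0,'.')
from h import *
# scene check: project block-top, post-top centre, plate centre predictions vs. measured plates in scene via top-face bright-ness left to eye
S=get_image("scene").copy()
for x,y,z in[(514.8,-91.3,20),(495.8,76.3,8),(555,385,40),(466,-264,52),(685.6,15.3,12),(467,285,15),(568,-354,66)]:
    u=proj("scene",np.array([x,y,z])/1000)[0]; print((x,y,z),u.round(1))
    cv2.circle(S,(int(round(u[0])),int(round(u[1]))),0,(0,255,0),-1)
c=S[190:320,180:450]; cv2.imwrite("pics/s1.png",cv2.resize(c,None,fx=2.9,fy=2.9,interpolation=cv2.INTER_NEAREST)[...,::-1])
E
```

```text
cam [ 385.   30. 1431.]
thick [515.3 -92.2] [79.5 79.7] 3.1 thickness smear [-1.8  1.7]
thin [496.3  76.3] [108.5 108.6] 7.4 thickness smear [-0.6 -0.3]
block [558.2 392.3] [64.3 57.5] 57.7 thickness smear [ -4.8 -10.1]
post [ 467.9 -271.9] [40.  48.1] 25.4 thickness smear [-3. 11.]
slat [686.7  15. ] [ 36.9 278.7] 7.1 thickness smear [-2.5  0.1]
caul [467.8 286.5] [71.5 52.5] 32.0 thickness smear [-0.9 -2.7]
weight [ 571.1 -360.4] [49.1 60.8] 29.9 thickness smear [-4.7  9.8]
(514.8, -91.3, 20) [283.3 253.3]
(495.8, 76.3, 8) [330.6 236.6]
(555, 385, 40) [425.7 208.8]
(466, -264, 52) [217.2 253.5]
(685.6, 15.3, 12) [349.4 275.7]
(467, 285, 15) [381.9 211.7]
(568, -354, 66) [198.6 280.2]
```

View pics/s1.png

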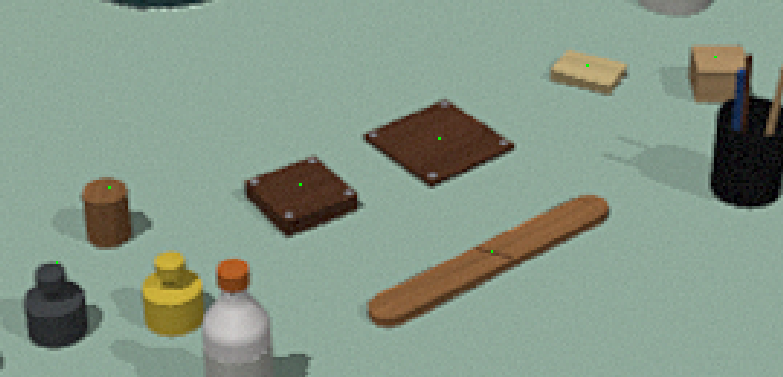

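Request:
arm_command([
  [0,[0.31,-0.104,0],-0.028],
  [0,[0.31,-0.104,0],-0.028],
  [0,[0.31,-0.104,0],-0.028],
  [0,[0.31,-0.104,0],-0.028],
  [0,[0.31,-0.104,0],-0.028],
  [0,[0.31,-0.104,0],-0.028],
  [0,[0.31,-0.104,0],-0.028],
  [0,[0.31,-0.104,0],-0.028],
  [0,[0.31,-0.104,0],-0.028],
  [0,[0.31,-0.104,0],-0.028],
  [0,[0,0,-0.4],0],
  [0,[0,0,-0.4],0],
], grip_force=30)

```text
clock: 1.5
position: [0.5608, 0.3926, 0.1474]
ee_rot: [0.878, 3.012, 0.007]
wrist_force: [1.7, 0.6, -1.3]
finger_gap: 0.0856
finger_force: 0.0
```

Request:
arm_command([
  [0,[0,0,-0.3],0],
  [0,[0,0,-0.3],0],
  [0,[0,0,-0.2],0],
  [0,[0,0,-0.15],0],
  [0,[0,0,0],0],
  [0,[0,0,0],0],
  [0,[0,0,0],0],
])

```text
clock: 2.2
position: [0.559, 0.3935, 0.0344]
ee_rot: [0.875, 3.015, 0.004]
wrist_force: [0.6, 0.5, 0.1]
finger_gap: 0.0853
finger_force: 0.0
```

```bash
cat > s.py <<'E'
from h import *
s=read_state(); r=s["ee_rot"]; print(s["clock"],(s["position"]*1000).round(1),"ang",round((2*np.degrees(np.arctan2(r[1],r[0]))-90)%180,2),s["wrist_force"].round(1),s["torque"].round(2),s["finger_gap"].round(4),s["finger_force"],s["joint_pos"].round(2), s["qvel"].round(3))
E
python3 s.py;python3 - <<'E'
import sys; sys.path.insert(0,'.')
from h import *
a=get_image("top")[190:280,150:270];b=get_image("scene")[150:240,360:480]
f=lambda x:cv2.resize(x,(400,300),interpolation=cv2.INTER_CUBIC)
cv2.imwrite("pics/g1.png",np.hstack([f(a),f(b)])[...,::-1])
E
```

```text
Traceback (most recent call last):
  File "s.py", line 2, in <module>
    s=read_state(); r=s["ee_rot"]; print(s["clock"],(s["position"]*1000).round(1),"ang",round((2*np.degrees(np.arctan2(r[1],r[0]))-90)%180,2),s["wrist_force"].round(1),s["torque"].round(2),s["finger_gap"].round(4),s["finger_force"],s["joint_pos"].round(2), s["qvel"].round(3))
                                                                                                                                                                                             ^^^^^^^^^^^^^^^^^^^^^
AttributeError: 'float' object has no attribute 'round'
```

View pics/g1.png

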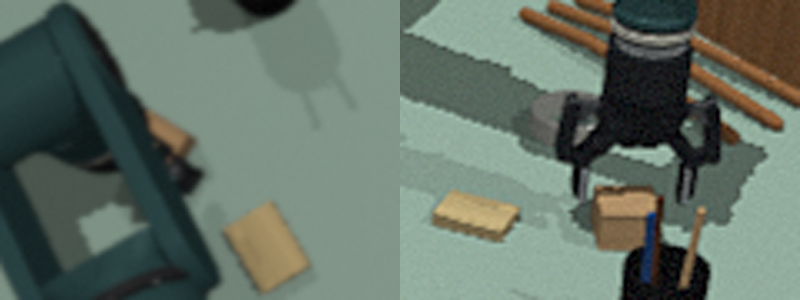

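Fingers straddle the block (tips at crop px 582,195 and 686,198; block between). Lower a little and close.

Request:
arm_command([
  [0,[0,0,-0.06],0],
  [0.5,[0,0,0],0],
  [0.5,[0,0,0],0],
  [0.5,[0,0,0],0],
  [0.7,[0,0,0],0],
  [0.7,[0,0,0],0],
  [0.7,[0,0,0],0],
  [0.7,[0,0,0],0],
])

```text
clock: 3.1
position: [0.5578, 0.3928, 0.025]
ee_rot: [-0.875, -3.017, 0.0]
wrist_force: [0.1, -0.4, -0.9]
finger_gap: 0.0555
finger_force: 34.1
```

```bash
sed -i 's/s\["finger_gap"\].round(4)/round(s["finger_gap"],4)/' s.py; python3 s.py
```

```text
3.1 [557.8 392.8  25. ] ang 57.65 [ 0.1 -0.4 -0.9] [-0.01  0.02 -0.01] 0.0555 34.10253882408142 [ 0.53  0.5   1.29  0.    1.35 -0.48] [-0.001  0.003  0.    -0.002  0.001  0.   ]
```

Request:
arm_command([
  [0.7,[0,0,0.3],0],
  [0.7,[0,0,0.4],0],
  [0.7,[0,0,0.3],0],
  [0.7,[-0.03,-0.337,0],-0.1],
  [0.7,[-0.03,-0.337,0],-0.1],
  [0.7,[-0.03,-0.337,0],-0.1],
  [0.7,[-0.03,-0.337,0],-0.1],
  [0.7,[-0.03,-0.337,0],-0.1],
  [0.7,[-0.03,-0.337,0],-0.1],
  [0.7,[-0.03,-0.337,0],-0.1],
  [0.7,[-0.03,-0.337,0],-0.1],
  [0.7,[-0.03,-0.337,0],-0.1],
])

```text
clock: 4.3
position: [0.5251, 0.0273, 0.1453]
ee_rot: [1.869, 2.524, 0.001]
wrist_force: [0.0, -0.5, 0.3]
finger_gap: 0.0556
finger_force: 34.1
```

Request:
arm_command([
  [0.7,[-0.03,-0.337,0],-0.1],
  [0.7,[-0.03,-0.337,0],-0.1],
  [0.7,[-0.03,-0.337,0],-0.11],
  [0.7,[0,0,0],0],
  [0.7,[0,0,0],0],
  [0.7,[0,0,0],0],
])

```text
clock: 4.9
position: [0.5147, -0.0917, 0.1451]
ee_rot: [-2.157, -2.283, -0.001]
wrist_force: [-1.3, -0.4, -1.2]
finger_gap: 0.0557
finger_force: 34.1
```

```bash
python3 s.py
```

```text
4.9 [514.7 -91.7 145.1] ang 3.25 [-1.3 -0.4 -1.2] [ 0.01 -0.   -0.05] 0.0557 34.07244801521301 [-0.29  0.07  1.59  0.    1.49 -0.34] [ 0.017 -0.001  0.002 -0.004  0.001  0.001]
```

Request:
arm_command([
  [0.7,[0,0,-0.3],0],
  [0.7,[0,0,-0.3],0],
  [0.7,[0,0,-0.15],0],
  [0.7,[0,0,-0.05],0],
  [0.7,[0,0,-0.02],0],
  [0.7,[0,0,0],0],
  [0.7,[0,0,0],0],
  [0.7,[0,0,0],0],
])

```text
clock: 5.7
position: [0.5157, -0.0926, 0.0482]
ee_rot: [2.157, 2.281, 0.002]
wrist_force: [0.9, -0.8, -1.6]
finger_gap: 0.0556
finger_force: 34.0
```

Request:
arm_command([
  [0.7,[0,0,-0.01],0],
  [0.7,[0,0,0],0],
  [0.7,[0,0,0],0],
])

```text
clock: 6.0
position: [0.5147, -0.0925, 0.0457]
ee_rot: [2.159, 2.282, 0.0]
wrist_force: [0.2, 0.2, -0.7]
finger_gap: 0.055
finger_force: 34.0
```

Request:
arm_command([
  [0.7,[0,0,-0.008],0],
  [0.7,[0,0,0],0],
  [0.7,[0,0,0],0],
])

```text
clock: 6.3
position: [0.5149, -0.0925, 0.0449]
ee_rot: [2.158, 2.282, 0.0]
wrist_force: [0.9, 0.1, 1.5]
finger_gap: 0.0558
finger_force: 34.3
```

Request:
arm_command([
  [0.7,[0,0,-0.005],0],
  [0.7,[0,0,0],0],
  [0.7,[0,0,0],0],
])

```text
clock: 6.6
position: [0.5149, -0.0925, 0.0449]
ee_rot: [2.158, 2.282, 0.0]
wrist_force: [-2.2, 0.6, 4.1]
finger_gap: 0.0551
finger_force: 34.8
```

Contact. Release, rise, and start toward the post.

Request:
arm_command([
  [0.3,[0,0,0],0],
  [0,[0,0,0],0],
  [0,[0,0,0],0],
  [0,[0,0,0],0],
  [0,[0,0,0.2],0],
  [0,[0,0,0.35],0],
  [0,[0,0,0.3],0],
  [0,[-0.05,-0.3,0],0],
  [0,[-0.08,-0.3,0],0],
  [0,[-0.08,-0.3,0],0],
  [0,[-0.08,-0.3,0],0],
  [0,[-0.08,-0.3,0],0],
])

```text
clock: 7.8
position: [0.4698, -0.2737, 0.1459]
ee_rot: [2.158, 2.283, 0.0]
wrist_force: [1.0, -0.1, 1.0]
finger_gap: 0.0855
finger_force: 0.0
```

```bash
python3 s.py
cat > v.py <<'E'
import sys
from h import *
# v.py name roiTop h [thr]
r=tuple(map(int,sys.argv[1].split(",")));h=float(sys.argv[2]);z0=float(sys.argv[3]) if len(sys.argv)>3 else 0
K,R,t=cal("top");C=(-R.T@t)*1000
T=get_image("top"); Lc=cv2.cvtColor(T,cv2.COLOR_RGB2LAB)
x0,y0,x1,y1=r
c=cv2.resize(T[y0:y1,x0:x1],None,fx=4,fy=4,interpolation=cv2.INTER_CUBIC)
g=c[...,0] # red: pale wood vs dark wood
th=int(sys.argv[4]) if len(sys.argv)>4 else cv2.threshold(g,0,255,cv2.THRESH_OTSU)[0]
a=cv2.cvtColor(c,cv2.COLOR_RGB2LAB)[...,1]
m=((g>th)&(a>126)).astype(np.uint8)
cs,_=cv2.findContours(m,cv2.RETR_EXTERNAL,cv2.CHAIN_APPROX_NONE); k=max(cs,key=cv2.contourArea)[:,0,:]
p=cast("top",(k+.5)/4-.5+[x0,y0],h/1000); print(th,rect(p))
f=cv2.resize(T[200:300,240:480],(720,300),interpolation=cv2.INTER_CUBIC); S=cv2.resize(get_image("scene")[190:310,180:440],(720,300),interpolation=cv2.INTER_CUBIC)
cv2.imwrite("pics/v.png",np.vstack([f,S])[...,::-1])
E
python3 v.py 334,228,376,270 60
```

```text
7.8 [ 469.8 -273.7  145.9] ang 3.2 [ 1.  -0.1  1. ] [-0.    0.02 -0.04] 0.0855 0.0 [-0.63  0.11  1.54  0.    1.49 -0.69] [-0.655  0.192 -0.212  0.002  0.014 -0.647]
102.0 (array([517.5, -96.2]), array([64.9, 58.7]), 4.5)
```

View pics/v.png

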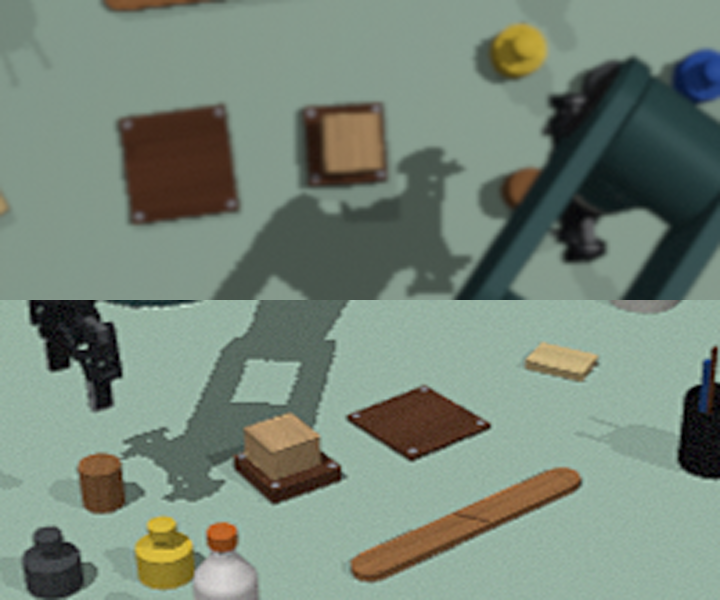

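The block on its plate looks offset toward −y (block right edge ~383 vs. plate 385 in the crop). Zooming in to measure.

Run:
```python
from h import *
T=get_image("top");S=get_image("scene")
a=cv2.resize(T[230:270,335:375],None,fx=10,fy=10,interpolation=cv2.INTER_CUBIC)
b=cv2.resize(S[225:275,260:310],None,fx=8,fy=8,interpolation=cv2.INTER_CUBIC)
cv2.imwrite("pics/z.png",np.hstack([a,b])[...,::-1])
# expected corners if centred (plate frame 3.1deg)
an=np.radians(3.1);Rm=np.array([[np.cos(an),-np.sin(an)],[np.sin(an),np.cos(an)]])
for nm,h,z in(("blocktop",.028,.06),("blockbot",.028,.02),("plate",.04,.02)):
    q=np.array([[-1,-1],[-1,1],[1,1],[1,-1]])*h@Rm.T+[.5153,-.0922]; P=np.c_[q,np.full(4,z)]
    print(nm,"top",((proj("top",P)-[335,230]+.5)*10).round().astype(int).tolist(),"scene",((proj("scene",P)-[260,225]+.5)*8+[400,0]).round().astype(int).tolist())
```

```text
blocktop top [[316, 257], [125, 268], [113, 78], [303, 67]] scene [[473, 124], [612, 74], [698, 148], [557, 201]]
blockbot top [[302, 267], [116, 278], [104, 93], [289, 82]] scene [[478, 219], [615, 168], [700, 244], [561, 297]]
plate top [[344, 304], [79, 320], [62, 56], [326, 41]] scene [[431, 214], [626, 142], [748, 250], [549, 326]]
```

View pics/z.png

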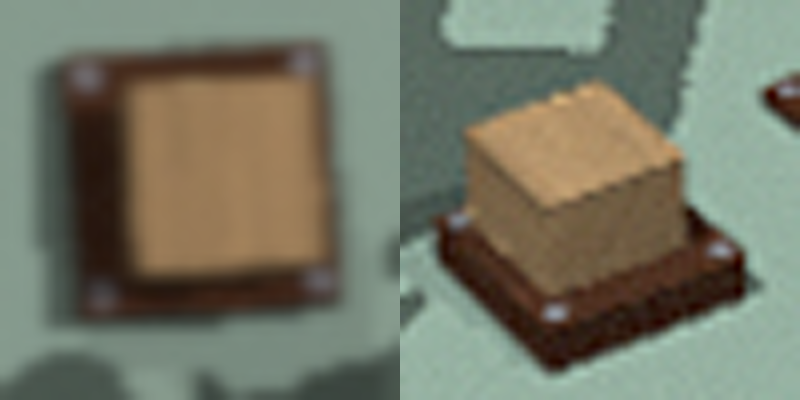

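Block sits about 4 mm off toward −y. Regrasp with the jaws along y so that closing centres it.

Request:
arm_command([
  [0,[0.035,0.125,0],-0.167],
  [0,[0.035,0.125,0],-0.167],
  [0,[0.033,0.125,0],-0.167],
  [0,[0.033,0.125,0],-0.167],
  [0,[0.033,0.125,0],-0.167],
  [0,[0.033,0.125,0],-0.167],
  [0,[0.033,0.125,0],-0.167],
  [0,[0.033,0.125,0],-0.167],
  [0,[0.033,0.125,0],-0.167],
  [0,[0.033,0.125,0],-0.167],
  [0,[0.033,0.125,0],-0.167],
  [0,[0.033,0.125,0],-0.167],
])

```text
clock: 9.2
position: [0.5183, -0.09, 0.1459]
ee_rot: [-3.14, -0.078, 0.0]
wrist_force: [0.2, 0.0, -0.0]
finger_gap: 0.0849
finger_force: 0.0
```

Request:
arm_command([
  [0,[0,0,0],0],
  [0,[0,0,0],0],
  [0,[0,0,0],0],
])

```text
clock: 9.5
position: [0.5182, -0.0924, 0.146]
ee_rot: [3.14, 0.086, -0.0]
wrist_force: [0.5, 0.5, 0.4]
finger_gap: 0.0854
finger_force: 0.0
```

```bash
python3 s.py
```

```text
9.5 [518.2 -92.4 146. ] ang 93.14 [0.5 0.5 0.4] [0.03 0.   0.  ] 0.0854 0.0 [-0.28  0.07  1.58 -0.    1.49  1.23] [-0.013  0.003 -0.004 -0.     0.     0.01 ]
```

Request:
arm_command([
  [0,[-0.02,0,-0.35],0],
  [0,[0,0,-0.35],0],
  [0,[0,0,-0.12],0],
  [0,[0,0,0],0],
  [0.5,[0,0,0],0],
  [0.5,[0,0,0],0],
  [0.7,[0,0,0],0],
  [0.7,[0,0,0],0],
  [0.7,[0,0,0],0],
  [0.7,[0,0,0],0],
], grip_force=20)

```text
clock: 10.5
position: [0.5179, -0.0932, 0.0504]
ee_rot: [3.138, 0.083, 0.008]
wrist_force: [1.0, -0.3, 7.2]
finger_gap: 0.0554
finger_force: 22.8
```

```bash
python3 s.py
```

```text
10.5 [517.9 -93.2  50.4] ang 93.02 [ 1.  -0.3  7.2] [-0.06  0.02  0.02] 0.0554 22.75234490633011 [-0.29  0.15  1.69 -0.    1.29  1.23] [ 0.     0.001  0.001  0.    -0.002  0.001]
```

Request:
arm_command([
  [0.3,[0,0,0],0],
  [0,[0,0,0],0],
  [0,[0,0,0],0],
  [0,[0,0,0.1],0],
  [0,[0,0,0.35],0],
  [0,[0,0,0.35],0],
  [0,[-0.08,-0.3,0],0],
  [0,[-0.08,-0.3,0],0],
  [0,[-0.08,-0.3,0],0],
  [0,[-0.09,-0.3,0],0],
  [0,[-0.085,-0.3,0],0],
  [0,[0,0,0],0],
], grip_force=30)

```text
clock: 11.7
position: [0.4648, -0.2764, 0.1443]
ee_rot: [3.138, 0.074, -0.0]
wrist_force: [0.3, 0.6, -0.1]
finger_gap: 0.0852
finger_force: 0.0
```

```bash
python3 s.py;  python3 - <<'E'
from h import *
T=get_image("top");S=get_image("scene")
a=cv2.resize(T[230:270,335:375],None,fx=10,fy=10,interpolation=cv2.INTER_CUBIC)
b=cv2.resize(S[225:275,260:310],None,fx=8,fy=8,interpolation=cv2.INTER_CUBIC)
cv2.imwrite("pics/z2.png",np.hstack([a,b])[...,::-1])
E
```

```text
11.7 [ 464.8 -276.4  144.3] ang 92.71 [ 0.3  0.6 -0.1] [-0.01 -0.02  0.  ] 0.0852 0.0 [-0.64  0.11  1.55 -0.    1.49  0.88] [ 0.063 -0.012  0.021  0.062  0.017  0.042]
```

View pics/z2.png

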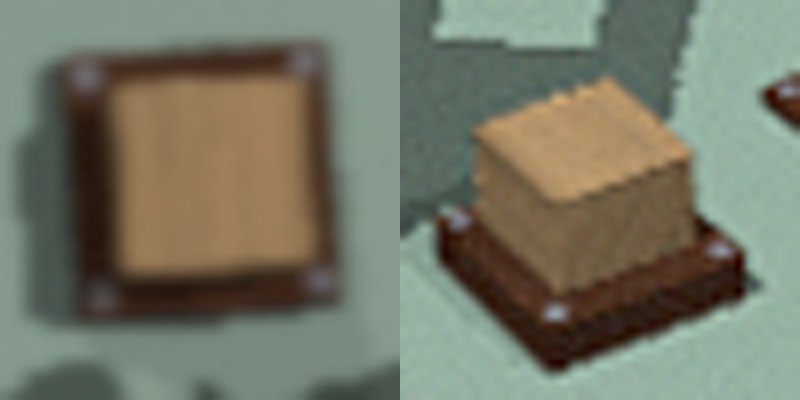

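Request:
arm_command([
  [0,[0.025,0.03,-0.3],0],
  [0,[0,0,-0.35],0],
  [0,[0,0,-0.2],0],
  [0,[0,0,-0.1],0],
  [0,[0,0,0],0],
  [0.6,[0,0,0],0],
  [0.8,[0,0,0],0],
  [0.8,[0,0,0],0],
  [0.8,[0,0,0],0],
  [0.8,[0,0,0],0],
  [0.8,[0,0,0],0],
])

```text
clock: 12.9
position: [0.4703, -0.2697, 0.0317]
ee_rot: [3.138, 0.082, 0.005]
wrist_force: [0.2, 0.5, 5.6]
finger_gap: 0.0415
finger_force: 30.9
```

```bash
python3 s.py
```

```text
12.9 [ 470.3 -269.7   31.7] ang 93.0 [0.2 0.5 5.6] [ 0.12  0.05 -0.05] 0.0415 30.85749824764207 [-0.63  0.21  1.67  0.    1.26  0.89] [-0.001 -0.002 -0.001  0.001 -0.001 -0.   ]
```

Request:
arm_command([
  [0.8,[0,0,0.3],0],
  [0.8,[0,0,0.35],0],
  [0.8,[0,0,0.28],0],
  [0.8,[0.027,0.36,0],0],
  [0.8,[0.027,0.36,0],0],
  [0.8,[0.027,0.36,0],0],
  [0.8,[0.027,0.36,0],0],
  [0.8,[0.027,0.36,0],0],
  [0.8,[0.027,0.36,0],0],
  [0.8,[0.027,0.36,0],0],
  [0.8,[0.027,0.36,0],0],
  [0.8,[0,0,0],0],
])

```text
clock: 14.1
position: [0.4946, 0.0815, 0.1412]
ee_rot: [-3.138, -0.093, -0.0]
wrist_force: [0.2, -0.1, -0.3]
finger_gap: 0.0414
finger_force: 30.8
```

Request:
arm_command([
  [0.8,[0,0,0],0],
  [0.8,[0,0,0],0],
])

```text
clock: 14.3
position: [0.4949, 0.0759, 0.141]
ee_rot: [3.14, 0.081, -0.001]
wrist_force: [-0.0, -0.8, 0.3]
finger_gap: 0.0412
finger_force: 30.8
```

```bash
python3 s.py
```

```text
14.3 [494.9  75.9 141. ] ang 92.97 [-0.  -0.8  0.3] [ 0.03  0.01 -0.01] 0.0412 30.786096355877817 [ 0.04  0.02  1.64 -0.    1.48  1.56] [-0.02  -0.002  0.001  0.005 -0.001  0.001]
```

Request:
arm_command([
  [0.8,[0.012,0.003,-0.3],0],
  [0.8,[0,0,-0.3],0],
  [0.8,[0,0,-0.15],0],
  [0.8,[0,0,-0.06],0],
  [0.8,[0,0,-0.02],0],
  [0.8,[0,0,0],0],
  [0.8,[0,0,0],0],
  [0.8,[0,0,-0.01],0],
  [0.8,[0,0,0],0],
])

```text
clock: 15.2
position: [0.497, 0.0772, 0.0412]
ee_rot: [3.14, 0.083, 0.002]
wrist_force: [0.4, 1.3, -0.3]
finger_gap: 0.0413
finger_force: 30.8
```

Request:
arm_command([
  [0.8,[0,0,-0.005],0],
  [0.8,[0,0,0],0],
])

```text
clock: 15.4
position: [0.4965, 0.0772, 0.0399]
ee_rot: [3.14, 0.083, 0.0]
wrist_force: [-1.2, -0.3, -0.7]
finger_gap: 0.0412
finger_force: 30.8
```

Request:
arm_command([
  [0.8,[0,0,-0.005],0],
  [0.8,[0,0,0],0],
])

```text
clock: 15.6
position: [0.4965, 0.0772, 0.0397]
ee_rot: [-3.14, -0.083, -0.0]
wrist_force: [-2.0, -0.5, 4.4]
finger_gap: 0.0414
finger_force: 31.1
```

Request:
arm_command([
  [0.8,[0,0,-0.005],0],
  [0.8,[0,0,0],0],
])

```text
clock: 15.8
position: [0.4966, 0.0772, 0.0397]
ee_rot: [3.14, 0.083, 0.0]
wrist_force: [-3.3, 0.8, 7.1]
finger_gap: 0.0412
finger_force: 31.4
```

Request:
arm_command([
  [0.8,[0,0,-0.005],0],
  [0.8,[0,0,0],0],
])

```text
clock: 16.0
position: [0.4966, 0.0772, 0.0397]
ee_rot: [3.14, 0.083, 0.001]
wrist_force: [-4.0, -0.6, 10.0]
finger_gap: 0.0413
finger_force: 31.7
```

Request:
arm_command([
  [0.4,[0,0,0.01],0],
  [0,[0,0,0],0],
  [0,[0,0,0],0],
  [0,[0,0,0.1],0],
  [0,[0,0,0.3],0],
  [0,[0,0,0.15],0.18],
  [0,[0,0,0],0.18],
  [0,[0,0,0],0.18],
  [0,[0,0,0],0.18],
  [0,[0,0,0],0.18],
  [0,[0,0,0],0.18],
  [0,[0,0,0],0.18],
])

```text
clock: 17.2
position: [0.4967, 0.0771, 0.1059]
ee_rot: [2.72, 1.572, 0.001]
wrist_force: [-0.1, 1.2, -0.5]
finger_gap: 0.0855
finger_force: 0.0
```

Request:
arm_command([
  [0,[0,0,0],0.18],
  [0,[0,0,0],0.18],
  [0,[0,0,0],0.18],
  [0,[0,0,0],0.18],
  [0,[0,0,0],0.02],
  [0,[0,0,0],0],
  [0,[0,0,0],0],
])

```text
clock: 17.9
position: [0.4966, 0.0771, 0.1055]
ee_rot: [2.164, 2.277, 0.0]
wrist_force: [-0.5, 0.3, 0.2]
finger_gap: 0.0858
finger_force: 0.0
```

```bash
python3 s.py
```

```text
17.9 [496.6  77.1 105.5] ang 2.9 [-0.5  0.3  0.2] [-0.03 -0.04  0.05] 0.0858 0.0 [ 0.04  0.05  1.69  0.    1.4  -0.01] [ 0.002  0.002  0.002  0.001 -0.001 -0.008]
```

Request:
arm_command([
  [0,[0,0,-0.3],0],
  [0,[0,0,-0.2],0],
  [0,[0,0,0],0],
  [0.6,[0,0,0],0],
  [0.8,[0,0,0],0],
  [0.8,[0,0,0],0],
  [0.8,[0,0,0],0],
  [0.8,[0,0,0],0],
  [0.8,[0,0,0],0],
], grip_force=20)

```text
clock: 18.8
position: [0.4979, 0.0772, 0.0472]
ee_rot: [2.16, 2.277, 0.004]
wrist_force: [-0.6, 0.2, 6.7]
finger_gap: 0.0411
finger_force: 20.7
```

Request:
arm_command([
  [0.4,[0,0,0.01],0],
  [0,[0,0,0],0],
  [0,[0,0,0],0],
  [0,[0,0,0.1],0],
  [0,[0,0,0.35],0],
  [0,[0,0,0.35],0.02],
  [0,[0.31,-0.1,0],0.02],
  [0,[0.31,-0.1,0],0.02],
  [0,[0.31,-0.1,0],0.02],
  [0,[0.31,-0.1,0],0.013],
  [0,[0.31,-0.1,0],0],
  [0,[0,0,0],0],
])

```text
clock: 20.0
position: [0.6855, 0.015, 0.1401]
ee_rot: [-2.08, -2.354, 0.002]
wrist_force: [-0.1, 0.5, -0.6]
finger_gap: 0.0854
finger_force: 0.0
```

```bash
python3 s.py;  python3 - <<'E'
from h import *
T=get_image("top");S=get_image("scene")
a=cv2.resize(T[230:280,275:325],None,fx=8,fy=8,interpolation=cv2.INTER_CUBIC)
b=cv2.resize(S[200:260,300:360],(400,400),interpolation=cv2.INTER_CUBIC)
cv2.imwrite("pics/z3.png",np.hstack([a,b])[...,::-1])
c=np.array([.4963,.0763]);th=np.linspace(0,2*np.pi,360)
for z in(.06,.008):
    P=np.c_[c[0]+.021*np.cos(th),c[1]+.021*np.sin(th),np.full(360,z)]
    t=(proj("top",P)-[275,230]+.5)*8; s=(proj("scene",P)-[300,200]+.5)*400/60+[400,0]
    print(z,"bbox top",t.min(0).round(),t.max(0).round(),"scene",s.min(0).round(),s.max(0).round())
E
```

```text
20.0 [685.5  15.  140.1] ang 7.07 [-0.1  0.5 -0.6] [0.08 0.03 0.03] 0.0854 0.0 [-0.06  0.43  1.16 -0.    1.56 -0.18] [ 0.024 -0.077  0.091  0.021  0.048  0.011]
0.06 bbox top [134. 130.] [249. 244.] scene [562. 123.] [658. 174.]
0.008 bbox top [141. 143.] [252. 253.] scene [560. 222.] [655. 274.]
```

View pics/z3.png

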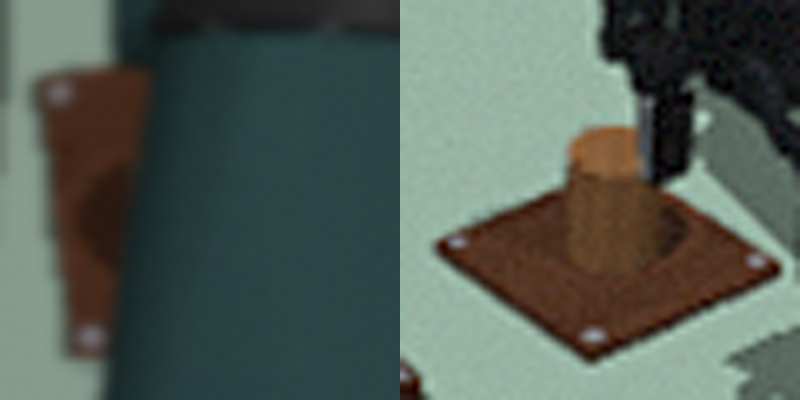

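Request:
arm_command([
  [0.25,[0,0,-0.35],0],
  [0.25,[0,0,-0.35],0],
  [0.25,[0,0,-0.2],0],
  [0.25,[0,0,-0.08],0],
  [0.25,[0,0,0],0],
  [0.25,[0,0,0],0],
  [0.25,[0,0,0],0],
])

```text
clock: 20.8
position: [0.6841, 0.0172, 0.0281]
ee_rot: [2.075, 2.354, 0.005]
wrist_force: [-0.6, 0.2, 0.3]
finger_gap: 0.0638
finger_force: 0.0
```

Request:
arm_command([
  [0.25,[0,0,-0.04],0],
  [0.25,[0,0,0],0],
  [0.25,[0,0,0],0],
])

```text
clock: 21.1
position: [0.6825, 0.0171, 0.0201]
ee_rot: [2.078, 2.356, 0.0]
wrist_force: [0.5, 0.4, -0.1]
finger_gap: 0.0636
finger_force: 0.0
```

```bash
python3 s.py;  python3 - <<'E'
from h import *
T=get_image("top");S=get_image("scene")
b=cv2.resize(S[230:320,290:410],(800,600),interpolation=cv2.INTER_CUBIC)
cv2.imwrite("pics/z4.png",b[...,::-1])
E
```

```text
21.1 [682.5  17.1  20.1] ang 7.2 [ 0.5  0.4 -0.1] [0.02 0.   0.  ] 0.0636 0.0 [-0.06  0.5   1.3   0.    1.34 -0.18] [-0.     0.003 -0.001  0.002 -0.001 -0.   ]
```

View pics/z4.png

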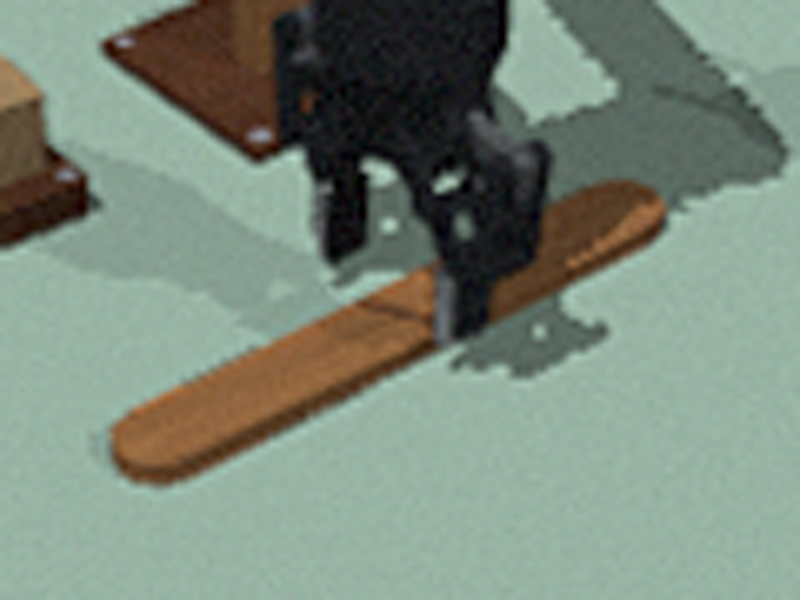

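Slat lies with joint at (397,310) in the crop; fingers straddle it near the joint, tips (463,333) and (345,250). Check tip geometry by casting.

Run:
```python
from h import *
f=lambda u,v:[290+u*.15-.5,230+v*.15-.5]
for z in(.0,.005,.01): print(z,(cast("scene",[f(463,335),f(348,252)],z)[:,:2]*1000).round().tolist())
print((cast("scene",[f(397,310)],.012)*1000).round())
T=get_image("scene");c,_=fg(T,(300,254,396,304))
P=cast("top",[[0,0]],0)
```

```text
0.0 [[701.0, 36.0], [631.0, 27.0]]
0.005 [[706.0, 33.0], [636.0, 24.0]]
0.01 [[711.0, 29.0], [642.0, 20.0]]
[[686.  14.  12.]]
```

Request:
arm_command([
  [0.25,[0.033,-0.02,0],0],
  [0.25,[0,0,-0.03],0],
  [0.25,[0,0,-0.01],0],
  [0.25,[0,0,0],0],
  [0.25,[0,0,0],0],
], grip_force=30)

```text
clock: 21.75
position: [0.6863, 0.0148, 0.0149]
ee_rot: [-2.077, -2.356, 0.0]
wrist_force: [0.2, -0.3, -0.7]
finger_gap: 0.0641
finger_force: 0.0
```

Request:
arm_command([
  [0.5,[0,0,0],0],
  [0.7,[0,0,0],0],
  [0.8,[0,0,0],0],
  [0.8,[0,0,0],0],
  [0.8,[0,0,0],0],
  [0.8,[0,0,0],0],
])

```text
clock: 22.35
position: [0.6867, 0.0148, 0.0156]
ee_rot: [2.077, 2.356, 0.001]
wrist_force: [-0.7, -0.2, 2.4]
finger_gap: 0.0348
finger_force: 30.2
```

```bash
python3 s.py
```

```text
22.35 [686.7  14.8  15.6] ang 7.2 [-0.7 -0.2  2.4] [ 0.01 -0.03 -0.01] 0.0348 30.249663591384888 [-0.06  0.52  1.29  0.    1.34 -0.19] [ 0.001  0.001 -0.001 -0.001 -0.001 -0.   ]
```

Request:
arm_command([
  [0.8,[0,0,0.1],0],
  [0.8,[0,0,0.3],0],
  [0.8,[0,0,0.35],0],
  [0.8,[0,0,0.15],0],
  [0.8,[-0.15,0,0],0],
  [0.8,[-0.25,-0.03,0],-0.005],
  [0.8,[-0.25,-0.03,0],-0.005],
  [0.8,[-0.25,-0.03,0],-0.005],
  [0.8,[-0.25,-0.03,0],-0.005],
  [0.8,[-0.25,-0.03,0],0],
  [0.8,[-0.1,-0.038,0],0],
  [0.8,[0,0,0],0],
], grip_force=45)

```text
clock: 23.55
position: [0.5054, -0.0082, 0.1236]
ee_rot: [2.097, 2.339, 0.0]
wrist_force: [0.2, -0.3, -0.9]
finger_gap: 0.0344
finger_force: 45.2
```

Request:
arm_command([
  [0.8,[0,0,0],0],
  [0.8,[0,0,0],0],
  [0.8,[0,0,0],0],
])

```text
clock: 23.85
position: [0.5073, -0.0078, 0.1231]
ee_rot: [2.096, 2.34, 0.0]
wrist_force: [0.2, 0.6, -1.3]
finger_gap: 0.0343
finger_force: 45.2
```

```bash
python3 s.py
python3 - <<'E'
from h import *
T=get_image("top");S=get_image("scene")
a=cv2.resize(T[220:290,255:395],(700,350)); b=cv2.resize(S[190:290,240:380],(350,250))
cv2.imwrite("pics/z5.png",np.vstack([a,np.hstack([b,cv2.resize(S[150:290,200:396],(350,250))])])[...,::-1])
E
```

```text
23.85 [507.3  -7.8 123.1] ang 6.31 [ 0.2  0.6 -1.3] [ 0.02 -0.02  0.01] 0.0343 45.19772708415985 [-0.13  0.05  1.65  0.    1.44 -0.24] [ 0.    -0.001  0.006 -0.001  0.001 -0.002]
```

View pics/z5.png

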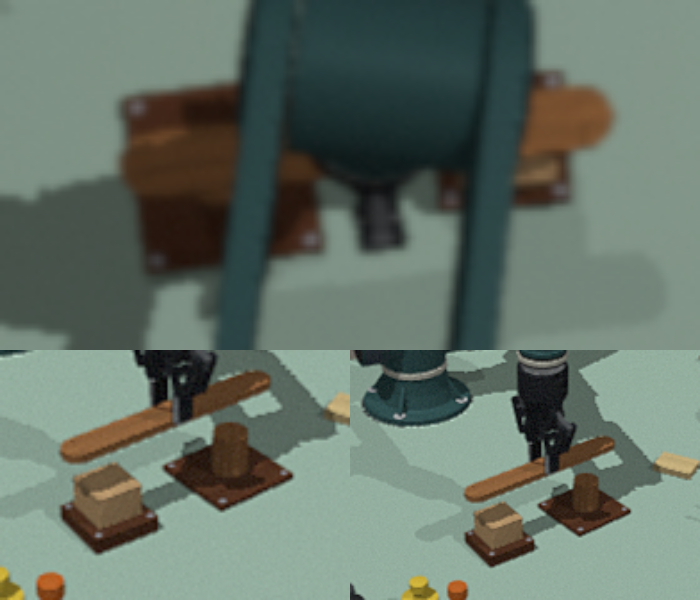

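The slat hangs level over block and post, ends at (122,163) and (612,118) in the crop. Lower.

Request:
arm_command([
  [0.8,[0,0,-0.15],0],
  [0.8,[0,0,-0.15],0],
  [0.8,[0,0,-0.05],0],
  [0.8,[0,0,-0.03],0],
  [0.8,[0,0,0],0],
  [0.8,[0,0,0],0],
])

```text
clock: 24.55
position: [0.5071, -0.0079, 0.0784]
ee_rot: [2.095, 2.339, 0.001]
wrist_force: [0.3, -0.8, -2.1]
finger_gap: 0.0346
finger_force: 45.2
```

Request:
arm_command([
  [0.8,[0,0,-0.01],0],
  [0.8,[0,0,0],0],
])

```text
clock: 24.75
position: [0.5068, -0.0079, 0.0769]
ee_rot: [2.095, 2.339, 0.001]
wrist_force: [-1.0, -0.1, -1.8]
finger_gap: 0.0344
finger_force: 45.2
```

Request:
arm_command([
  [0.8,[0,0,-0.008],0],
  [0.8,[0,0,0],0],
])

```text
clock: 24.95
position: [0.5066, -0.0079, 0.0756]
ee_rot: [2.096, 2.34, 0.001]
wrist_force: [-0.8, -0.2, -0.4]
finger_gap: 0.0343
finger_force: 45.3
```

Request:
arm_command([
  [0.8,[0,0,-0.006],0],
  [0.8,[0,0,0],0],
])

```text
clock: 25.15
position: [0.5066, -0.0079, 0.0756]
ee_rot: [2.096, 2.34, 0.001]
wrist_force: [-2.1, -0.0, 5.6]
finger_gap: 0.0345
finger_force: 45.8
```

Request:
arm_command([
  [0.8,[0,0,-0.004],0],
  [0.8,[0,0,0],0],
])

```text
clock: 25.35
position: [0.5067, -0.0079, 0.0756]
ee_rot: [2.096, 2.34, 0.001]
wrist_force: [-2.3, -0.1, 6.6]
finger_gap: 0.0343
finger_force: 46.1
```

Request:
arm_command([
  [0.4,[0,0,0.005],0],
  [0,[0,0,0],0],
  [0,[0,0,0],0],
  [0,[0,0,0],0],
  [0,[0,0,0.1],0],
  [0,[0,0,0.35],0],
  [0,[0,0,0.25],0],
  [0,[-0.04,0.307,0],-0.179],
  [0,[-0.04,0.307,0],-0.179],
  [0,[-0.04,0.307,0],-0.179],
  [0,[-0.04,0.307,0],-0.179],
  [0,[-0.04,0.307,0],-0.179],
], grip_force=30)

```text
clock: 26.55
position: [0.4824, 0.1778, 0.16]
ee_rot: [2.778, 1.467, 0.003]
wrist_force: [1.2, 0.1, -0.4]
finger_gap: 0.0858
finger_force: 0.0
```

Request:
arm_command([
  [0,[-0.04,0.307,0],-0.179],
  [0,[-0.04,0.307,0],-0.179],
  [0,[-0.04,0.307,0],-0.179],
  [0.1,[0,0,-0.35],0],
  [0.1,[0,0,0],0],
  [0.1,[0,0,0],0],
])

```text
clock: 27.15
position: [0.4674, 0.2863, 0.1165]
ee_rot: [3.02, 0.862, -0.004]
wrist_force: [0.1, 0.1, 0.1]
finger_gap: 0.0767
finger_force: 0.0
```

```bash
python3 s.py
python3 - <<'E'
from h import *
K,R,t=cal("top");T=get_image("top")
c,_=fg(T,(255,225,395,272)); print(rect(cast("top",c,.072)))
roi=(250,210,400,290);x0,y0,x1,y1=roi
c=cv2.resize(T[y0:y1,x0:x1],None,fx=4,fy=4,interpolation=cv2.INTER_CUBIC);l=cv2.cvtColor(c,cv2.COLOR_RGB2LAB)
for th in(136,140,144):
    m=((l[...,1]>th)&(l[...,0]>75)).astype(np.uint8);m=cv2.morphologyEx(m,cv2.MORPH_OPEN,np.ones((7,7)))
    k=max(cv2.findContours(m,0,1)[0],key=cv2.contourArea)[:,0]; print(th,rect(cast("top",(k+.5)/4-.5+[x0,y0],.072)))
print("caul",rect(cast("top",fg(T,(212,246,250,282))[0],.015)))
cv2.imwrite("pics/z6.png",np.hstack([c,cv2.resize(get_image("scene")[160:300,230:400],(200*2,320))])[:,:800][...,::-1] if c.shape[1]+400<=800 else np.vstack([c[:,:800],cv2.resize(get_image("scene")[190:300,230:400],(600,280))])[...,::-1])
E
```

```text
27.15 [467.4 286.3 116.5] ang 121.87 [0.1 0.1 0.1] [-0.04 -0.04  0.  ] 0.0767 0.0 [ 0.45  0.14  1.56 -0.    1.44  1.46] [-0.016 -0.027 -0.047  0.002 -0.01   0.003]
(array([501.4,  -8. ]), array([103.8, 279.7]), 7.2)
136 (array([505.4,  -7.6]), array([ 37.8, 273.9]), 6.0)
140 (array([494.6,  72.2]), array([26.6, 76.4]), 8.6)Traceback (most recent call last):
  File "<stdin>", line 8, in <module>
ValueError: max() iterable argument is empty
```

Request:
arm_command([
  [0.2,[0.003,0,-0.3],0],
  [0.2,[0,0,-0.3],0],
  [0.2,[0,0,-0.15],0],
  [0.2,[0,0,-0.07],0],
  [0.2,[0,0,-0.01],0],
  [0.2,[0,0,0],0],
  [0.4,[0,0,0],0],
  [0.6,[0,0,0],0],
  [0.8,[0,0,0],0],
  [0.8,[0,0,0],0],
  [0.8,[0,0,0],0],
])

```text
clock: 28.3
position: [0.4699, 0.2875, 0.0196]
ee_rot: [-3.021, -0.862, -0.007]
wrist_force: [-0.8, -1.6, 6.9]
finger_gap: 0.0484
finger_force: 31.3
```

```bash
python3 s.py
```

```text
28.3 [469.9 287.5  19.6] ang 121.86 [-0.8 -1.6  6.9] [-0.06  0.07  0.05] 0.0484 31.321823000907898 [ 0.45  0.24  1.66 -0.    1.24  1.46] [-0.     0.001  0.    -0.001 -0.001  0.   ]
```

Request:
arm_command([
  [0.8,[0,0,0.15],0],
  [0.8,[0,0,0.35],0],
  [0.8,[0,0,0.35],0],
  [0.8,[0,0,0.25],0],
  [0.8,[0.037,-0.305,0],0.179],
  [0.8,[0.037,-0.305,0],0.179],
  [0.8,[0.037,-0.305,0],0.179],
  [0.8,[0.037,-0.305,0],0.179],
  [0.8,[0.037,-0.305,0],0.179],
  [0.8,[0.037,-0.305,0],0.179],
  [0.8,[0.037,-0.305,0],0.179],
  [0.8,[0.037,-0.305,0],0.175],
], grip_force=40)

```text
clock: 29.5
position: [0.5038, -0.0073, 0.1495]
ee_rot: [2.092, 2.343, 0.001]
wrist_force: [0.2, 0.5, 0.3]
finger_gap: 0.0482
finger_force: 41.4
```

Request:
arm_command([
  [0.8,[0,0,-0.1],0],
  [0.8,[0,0,0],0],
  [0.8,[0,0,0],0],
  [0.8,[0,0,0],0],
])

```text
clock: 29.9
position: [0.5039, -0.0047, 0.1374]
ee_rot: [-2.098, -2.338, -0.001]
wrist_force: [0.1, -0.2, -0.7]
finger_gap: 0.0481
finger_force: 41.4
```

```bash
python3 s.py
```

```text
29.9 [503.9  -4.7 137.4] ang 6.19 [ 0.1 -0.2 -0.7] [ 0.03  0.01 -0.  ] 0.0481 41.41157627105713 [-0.12  0.03  1.64  0.    1.47 -0.23] [ 0.004 -0.003 -0.006 -0.002 -0.004 -0.005]
```

Request:
arm_command([
  [0.8,[0.016,-0.007,-0.2],0],
  [0.8,[0,0,-0.1],0],
  [0.8,[0,0,-0.05],0],
  [0.8,[0,0,0],0],
  [0.8,[0,0,0],0],
  [0.8,[0,0,0],0],
])

```text
clock: 30.5
position: [0.5065, -0.0067, 0.0962]
ee_rot: [2.099, 2.336, 0.002]
wrist_force: [0.7, -0.4, -0.3]
finger_gap: 0.0483
finger_force: 41.4
```

Request:
arm_command([
  [0.8,[0,0,-0.012],0],
  [0.8,[0,0,0],0],
])

```text
clock: 30.7
position: [0.506, -0.0068, 0.0941]
ee_rot: [2.099, 2.336, 0.001]
wrist_force: [-0.6, -0.6, -0.4]
finger_gap: 0.0481
finger_force: 41.4
```

Request:
arm_command([
  [0.8,[0,0,-0.008],0],
  [0.8,[0,0,0],0],
])

```text
clock: 30.9
position: [0.5058, -0.0068, 0.0928]
ee_rot: [-2.1, -2.337, -0.0]
wrist_force: [0.3, -0.5, -0.8]
finger_gap: 0.0484
finger_force: 41.4
```

Request:
arm_command([
  [0.8,[0,0.01,-0.006],0],
  [0.8,[0,0,0],0],
])

```text
clock: 31.1
position: [0.5057, -0.0054, 0.0919]
ee_rot: [-2.099, -2.337, 0.0]
wrist_force: [0.1, -0.6, -0.5]
finger_gap: 0.0483
finger_force: 41.4
```

Request:
arm_command([
  [0.8,[0,0,-0.006],0],
  [0.8,[0,0,0],0],
])

```text
clock: 31.3
position: [0.5059, -0.0055, 0.0917]
ee_rot: [2.099, 2.337, 0.0]
wrist_force: [-0.5, -0.4, 1.8]
finger_gap: 0.0481
finger_force: 41.6
```

Request:
arm_command([
  [0.8,[0,0,-0.005],0],
  [0.8,[0,0,0],0],
])

```text
clock: 31.5
position: [0.5059, -0.0055, 0.0917]
ee_rot: [2.099, 2.337, 0.001]
wrist_force: [-2.1, -0.1, 4.8]
finger_gap: 0.0482
finger_force: 42.0
```

Request:
arm_command([
  [0.5,[0,0,0.005],0],
  [0.2,[0,0,0],0],
  [0,[0,0,0],0],
  [0,[0,0,0],0],
  [0,[0,0,0.1],0],
  [0,[0,0,0.25],0],
  [0,[0,0,0.2],0],
  [0,[0.06,-0.328,0],0],
  [0,[0.06,-0.328,0],0],
  [0,[0.06,-0.328,0],0],
  [0,[0.06,-0.328,0],0],
  [0,[0.06,-0.328,0],0],
])

```text
clock: 32.7
position: [0.5422, -0.204, 0.1585]
ee_rot: [2.099, 2.336, 0.001]
wrist_force: [0.6, 1.1, -0.5]
finger_gap: 0.0856
finger_force: 0.0
```

```bash
python3 s.py
python3 - <<'E'
from h import *
T=get_image("top");S=get_image("scene")
a=cv2.resize(T[225:275,255:395],(700,250),interpolation=cv2.INTER_CUBIC); b=cv2.resize(S[190:290,240:380],(490,350),interpolation=cv2.INTER_CUBIC)
# weight crops
w=cv2.resize(S[272:316,180:216],(210,257),interpolation=cv2.INTER_CUBIC)
v=np.zeros((350,700,3),np.uint8);v[:,:490]=b;v[:257,490:]=w
cv2.imwrite("pics/z7.png",np.vstack([a,v])[...,::-1])
# yardstick: caul mask on top plane .087 (pale: red high)
r=(300,235,340,265);c=cv2.resize(T[235:265,300:340],None,fx=4,fy=4,interpolation=cv2.INTER_CUBIC)
g=c[...,0];t,_=cv2.threshold(g,0,255,cv2.THRESH_OTSU);l=cv2.cvtColor(c,cv2.COLOR_RGB2LAB)
m=(l[...,2]>145).astype(np.uint8);print(l[60,60],l[60,130])
k=max(cv2.findContours(m,0,1)[0],key=cv2.contourArea)[:,0];print(rect(cast("top",(k+.5)/4-.5+[300,235],.087)))
for p in([.571,-.360],[.568,-.354]):
  for z in(.066,.036,0): print(p,z,proj("scene",np.r_[p,z]).round(1),((proj("scene",np.r_[p,z])-[180,272]+.5)*5.83+[490,250]).round())
E
```

```text
32.7 [ 542.2 -204.   158.5] ang 6.12 [ 0.6  1.1 -0.5] [ 0.06 -0.02 -0.02] 0.0856 0.0 [-0.46  0.18  1.43  0.    1.53 -0.56] [-0.577  0.43  -0.495  0.006  0.059 -0.573]
[ 75 131 145] [ 91 128 145]
(array([496.6,  51.6]), array([39.6, 40.9]), 0.0)
[0.571, -0.36] 0.066 [[196.7 281.6]] [[590. 309.]]
[0.571, -0.36] 0.036 [[198.1 291.1]] [[599. 365.]]
[0.571, -0.36] 0 [[199.8 302.3]] [[608. 430.]]
[0.568, -0.354] 0.066 [[198.6 280.2]] [[601. 301.]]
[0.568, -0.354] 0.036 [[200.  289.7]] [[609. 356.]]
[0.568, -0.354] 0 [[201.6 300.9]] [[619. 421.]]
```

View pics/z7.png

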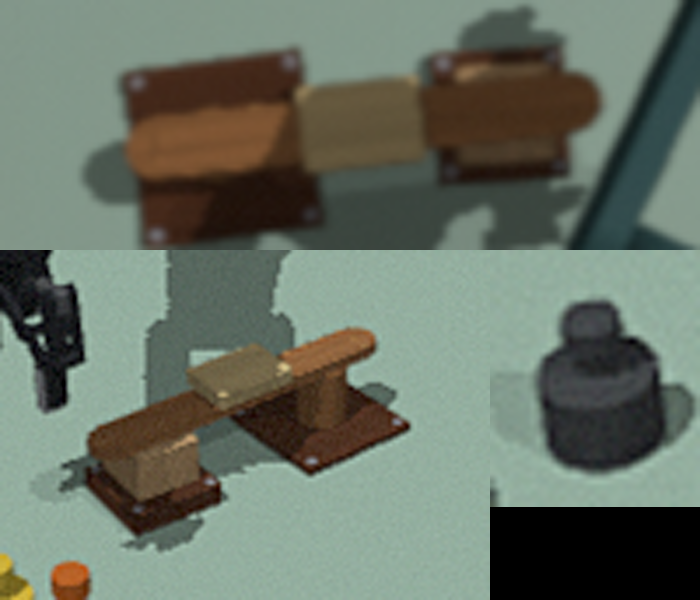

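All as wanted: caul (362,122) centred on slat (127–601); weight knob top at (592,310) matches the prediction for (571,−360) mm. On to the weight.

Request:
arm_command([
  [0.2,[0.061,-0.328,0],0],
  [0.2,[0.061,-0.328,0],0],
  [0.2,[0.061,-0.328,0],0],
  [0.2,[0.061,-0.328,0],0],
  [0.2,[0,0,-0.2],0],
  [0.2,[0,0,-0.3],0],
  [0.2,[0,0,-0.1],0],
  [0.2,[0,0,0],0],
  [0.2,[0,0,0],0],
], grip_force=80)

```text
clock: 33.7
position: [0.5718, -0.3596, 0.0868]
ee_rot: [2.098, 2.336, 0.0]
wrist_force: [-0.2, -0.4, -0.2]
finger_gap: 0.0683
finger_force: 0.0
```

```bash
python3 s.py
```

```text
33.7 [ 571.8 -359.6   86.8] ang 6.16 [-0.2 -0.4 -0.2] [-0.03 -0.02 -0.01] 0.0683 0.0 [-0.65  0.43  1.26  0.    1.45 -0.75] [-0.001 -0.021 -0.029  0.002 -0.003 -0.002]
```

Request:
arm_command([
  [0.2,[-0.005,0,-0.2],0],
  [0.2,[0,0,-0.07],0],
  [0.2,[0,0,0],0],
  [0.5,[0,0,0],0],
  [0.8,[0,0,0],0],
  [0.9,[0,0,0],0],
  [0.9,[0,0,0],0],
  [0.9,[0,0,0],0],
  [0.9,[0,0,0],0],
])

```text
clock: 34.6
position: [0.5719, -0.3603, 0.0549]
ee_rot: [2.097, 2.334, 0.002]
wrist_force: [3.2, 0.0, 5.6]
finger_gap: 0.0229
finger_force: 78.4
```

```bash
python3 s.py
```

```text
34.6 [ 571.9 -360.3   54.9] ang 6.13 [3.2 0.  5.6] [ 0.07 -0.38 -0.05] 0.0229 78.35340679597721 [-0.65  0.46  1.29  0.    1.39 -0.75] [-0.001 -0.    -0.001  0.    -0.     0.001]
```

Request:
arm_command([
  [0.9,[0,0,0.1],0],
  [0.9,[0,0,0.2],0],
  [0.9,[0,0,0],0],
  [0.9,[0,0,0],0],
])

```text
clock: 35.0
position: [0.5698, -0.3597, 0.0879]
ee_rot: [-2.099, -2.335, 0.001]
wrist_force: [1.2, 0.5, -6.4]
finger_gap: 0.0229
finger_force: 79.1
```

```bash
python3 s.py
```

```text
35.0 [ 569.8 -359.7   87.9] ang 6.1 [ 1.2  0.5 -6.4] [-0.06  0.03 -0.02] 0.0229 79.07053224611445 [-0.65  0.43  1.26 -0.    1.45 -0.75] [ 0.     0.018  0.028  0.002  0.005 -0.001]
```

Request:
arm_command([
  [0.9,[0,0,0.2],0],
  [0.9,[0,0,0.3],0],
  [0.9,[0,0,0.2],0],
  [0.9,[-0.04,0.2,0],0],
  [0.9,[-0.052,0.29,0],0],
  [0.9,[-0.052,0.29,0],0],
  [0.9,[-0.052,0.29,0],0],
  [0.9,[-0.052,0.29,0],0],
  [0.9,[-0.052,0.29,0],0],
  [0.9,[-0.052,0.29,0],0],
  [0.9,[-0.052,0.29,0],0],
  [0.9,[-0.052,0.29,0],0],
])

```text
clock: 36.2
position: [0.5139, -0.0559, 0.1705]
ee_rot: [-2.097, -2.333, 0.004]
wrist_force: [0.8, 0.9, -4.6]
finger_gap: 0.0235
finger_force: 79.3
```

Request:
arm_command([
  [0.9,[-0.052,0.29,0],0],
  [0.9,[-0.03,0.12,0],0],
  [0.9,[0,0,0],0],
  [0.9,[0,0,0],0],
  [0.9,[0,0,0],0],
])

```text
clock: 36.7
position: [0.5058, -0.0092, 0.1722]
ee_rot: [-2.101, -2.335, 0.002]
wrist_force: [-0.1, 0.6, -6.6]
finger_gap: 0.0228
finger_force: 79.3
```

```bash
python3 s.py
python3 - <<'E'
from h import *
S=get_image("scene")
cv2.imwrite("pics/z8.png",cv2.resize(S[150:270,250:390],(700,600),interpolation=cv2.INTER_CUBIC)[...,::-1])
s=read_state()["position"]
for dz in(-.054,-.054+.036):
  for y in(-.026,0,.026): print(dz,y,((proj("scene",s+[0,y,dz])-[250,150]+.5)*5).round())
print("pad centre",((proj("scene",[.506,-.0077,.087])-[250,150]+.5)*5).round())
E
```

```text
36.7 [505.8  -9.2 172.2] ang 6.05 [-0.1  0.6 -6.6] [-0.01 -0.    0.  ] 0.0228 79.31649428493984 [-0.13  0.01  1.59 -0.    1.54 -0.24] [-0.007 -0.001 -0.01   0.005  0.004  0.001]
-0.054 -0.026 [[246. 333.]]
-0.054 0 [[287. 321.]]
-0.054 0.026 [[328. 308.]]
-0.018000000000000002 -0.026 [[245. 276.]]
-0.018000000000000002 0 [[287. 264.]]
-0.018000000000000002 0.026 [[328. 252.]]
pad centre [[290. 368.]]
```

View pics/z8.png

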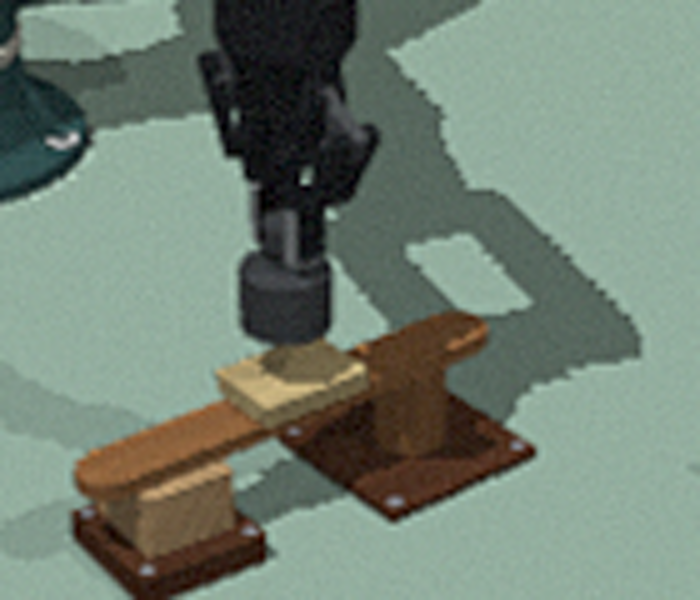

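Weight hangs straight, body centre at (286,300), right where predicted; pad centre (292,371). Lower it.

Request:
arm_command([
  [0.9,[0.003,0.012,-0.1],0],
  [0.9,[0,0,-0.1],0],
  [0.9,[0,0,-0.03],0],
  [0.9,[0,0,0],0],
  [0.9,[0,0,0],0],
  [0.9,[0,0,0],0],
])

```text
clock: 37.35
position: [0.5067, -0.0068, 0.1459]
ee_rot: [2.099, 2.336, 0.001]
wrist_force: [-0.1, 0.5, -5.3]
finger_gap: 0.0231
finger_force: 79.3
```

Request:
arm_command([
  [0.9,[0,0,-0.015],0],
  [0.9,[0,0,0],0],
])

```text
clock: 37.55
position: [0.5064, -0.0067, 0.1437]
ee_rot: [2.099, 2.337, 0.0]
wrist_force: [-0.7, 0.2, -4.9]
finger_gap: 0.0224
finger_force: 79.3
```

Request:
arm_command([
  [0.9,[0,0,-0.01],0],
  [0.9,[0,0,0],0],
])

```text
clock: 37.75
position: [0.5062, -0.0067, 0.1423]
ee_rot: [-2.1, -2.337, 0.0]
wrist_force: [-0.4, -0.1, -6.1]
finger_gap: 0.0227
finger_force: 79.3
```

Request:
arm_command([
  [0.9,[0,-0.008,-0.006],0],
  [0.9,[0,0,0],0],
])

```text
clock: 37.95
position: [0.5065, -0.0077, 0.1419]
ee_rot: [2.1, 2.337, 0.001]
wrist_force: [-0.1, -1.2, -5.2]
finger_gap: 0.0231
finger_force: 79.4
```

Request:
arm_command([
  [0.9,[0,0,-0.005],0],
  [0.9,[0,0,0],0],
])

```text
clock: 38.15
position: [0.5065, -0.0077, 0.1418]
ee_rot: [2.099, 2.336, 0.001]
wrist_force: [-1.1, 0.8, -0.5]
finger_gap: 0.0228
finger_force: 79.7
```

Request:
arm_command([
  [0.9,[0,0,-0.005],0],
  [0.9,[0,0,0],0],
])

```text
clock: 38.35
position: [0.5067, -0.0077, 0.1416]
ee_rot: [2.099, 2.336, 0.002]
wrist_force: [-1.8, 1.1, 3.1]
finger_gap: 0.0228
finger_force: 80.2
```

Request:
arm_command([
  [0.9,[0,0,0],0],
  [0.9,[0,0,0],0],
  [0.6,[0,0,0],0],
  [0.4,[0,0,0],0],
  [0.2,[0,0,0],0],
  [0,[0,0,0],0],
  [0,[0,0,0],0],
  [0,[0,0,0],0],
  [0,[0,0,0.15],0],
  [0,[0,0,0.3],0],
  [0,[0,0,0.3],0],
  [0,[0,0,0.2],0],
], grip_force=20)

```text
clock: 39.55
position: [0.507, -0.0078, 0.2575]
ee_rot: [2.098, 2.334, 0.003]
wrist_force: [0.2, 0.2, 0.7]
finger_gap: 0.0855
finger_force: 0.0
```

Request:
arm_command([
  [0,[-0.1,0.3,0],0],
  [0,[-0.1,0.35,0],0],
  [0,[-0.1,0.35,0],0],
  [0,[-0.1,0.35,0],0],
  [0,[-0.1,0.35,0],0],
  [0,[-0.1,0.35,0],0],
  [0,[0,0,0],0],
  [0,[0,0,0],0],
])

```text
clock: 40.35
position: [0.434, 0.239, 0.2544]
ee_rot: [2.096, 2.339, -0.0]
wrist_force: [0.6, 0.2, -0.5]
finger_gap: 0.0853
finger_force: 0.0
```

```bash
python3 s.py
python3 - <<'E'
from h import *
S=get_image("scene");T=get_image("top")
# weight: dark low-saturation blob near the pad, in both views
for n,im,r in(("top",T,(295,220,345,270)),("scene",S,(285,170,335,240))):
    x0,y0,x1,y1=r;c=cv2.resize(im[y0:y1,x0:x1],None,fx=4,fy=4,interpolation=cv2.INTER_CUBIC)
    m=((c.max(2)<85)&(c.max(2).astype(int)-c.min(2)<20)).astype(np.uint8);m=cv2.morphologyEx(m,cv2.MORPH_OPEN,np.ones((5,5)))
    k=max(cv2.findContours(m,0,1)[0],key=cv2.contourArea)[:,0]/4+[x0,y0]; print(n,k.min(0),k.max(0))
    th=np.linspace(0,6.28,100);P=np.vstack([np.c_[.506+r_*np.cos(th),-.0077+r_*np.sin(th),0*th+z+.087] for r_,z in((.026,0),(.026,.036),(.013,.066))])
    q=proj(n,P);print(" expect",q.min(0).round(1),q.max(0).round(1))
x0,y0=255,220
c=np.vstack([cv2.resize(T[220:280,255:395],(700,300),interpolation=cv2.INTER_CUBIC),cv2.resize(S[180:280,230:430],(700,300),interpolation=cv2.INTER_CUBIC)])
cv2.imwrite("pics/z9.png",c[...,::-1])
E
```

```text
40.35 [434.  239.  254.4] ang 6.26 [ 0.6  0.2 -0.5] [-0.    0.04 -0.02] 0.0853 0.0 [ 0.39 -0.04  1.47 -0.    1.7   0.28] [-0.046 -0.004  0.004 -0.005  0.001 -0.001]
top [317.5 239.5] [336.5 263.5]
 expect [318.3 238.3] [337.1 257.7]
scene [299.   202.25] [317.   228.25]
 expect [298.  200.3] [316.9 228.2]
```

View pics/z9.png

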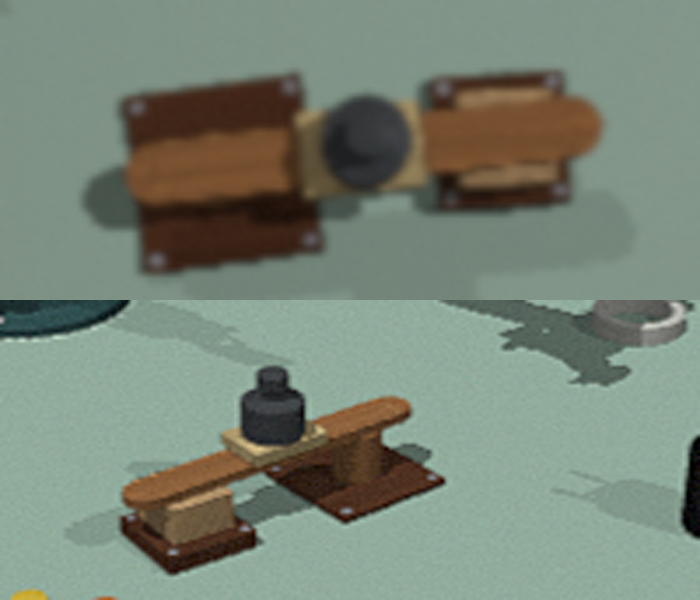

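The weight stands upright mid-pad (367,142), the pad is centred on the level slat, and the slat crosses both supports. Handing in.

```bash
python3 -c "from bench import *; print(hand_in())"
```

```text
the job is handed in; nothing more can be done
None
```

The slat now lies level across the block and post, with the pad and the dark steel weight upright on its middle; I handed the job in at about 40 s of the 128 s allowed.

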